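# Hold the sign clip gaping over the tall price card

### The job

The big spring clip is on the wrong price card: squeeze its handles to take it off the wide, low card, and bring it down into the gap between the lantern and the speaker, square over the middle of the tall card's top edge. Finish while holding it there, squeezed well open, with the card's edge well inside between the gaping jaws and the clip not touching the card, so that I can slip a note in beside the card; do not let go. Never drop the clip, and do not push the lantern or the speaker out of place.

Things in the scene. Friction and masses are not known exactly. Their poses are not given: they have to be found in the camera images.
- clip: Big black spring clip like a clothes-peg, 95 mm tall, 65 g, upright on the wide card, handles up, jaws clamped on the edge 30 mm below its pivot. Origin: middle of its pivot axis. y = pivot axis (along the card), x = the way handles and jaws open, z up. The frame belongs to the +x half, which tilts by about half the joint value when squeezed. Throat free up to 6 mm below the pivot.
- clip_grip (a point): Midway between the two flat handles, 36 mm above the pivot: pinch here along the clip's x to open the jaws. Handle plates 32 mm wide (y), 4 mm thick, from 8 to 50 mm above the pivot, splayed: 56 mm over their outer faces at the top, 30 mm at the bottom; squeezed to the stop they stand parallel, 22 mm over all, and the pivot may sink up to 6 mm between the fingers.
- clip_jaw (a joint): Opening angle of the clip in rad: about 0 clamped on a card, 0.60 squeezed to the stop (30 mm gape at the jaw tips), 0.35 about 19 mm gape. The spring always closes it: about 5 N on each handle starts it, 10 N opens it fully; squeezing harder only holds it on its stop.
- clip_tip_a (a point): Lower inner edge of the jaw on the clip's +x side, mid-width, 45 mm below the pivot. Each jaw block is 40 mm along y, 12 mm tall.
- clip_tip_b (a point): Lower inner edge of the other (-x side) jaw, mid-width, 45 mm below the pivot. Each jaw block is 40 mm along y, 12 mm tall.
- card_wide: Fixed stand with the wide low price card, where the clip starts. White rigid card 150 mm wide, 4 mm thick, upright, top edge 100 mm above the table, in a dark steel foot 60 x 90 x 20 mm. Origin on the table under its middle; y along the card, x the card's normal, z up.
- card_wide_edge (a point): Middle of the wide card's top edge, 100 mm above the table.
- card_tall: Fixed stand with the tall narrow price card, where the clip must be held. White rigid card 80 mm wide, 4 mm thick, upright, top edge 150 mm above the table, in a dark steel foot 60 x 80 x 20 mm. Origin on the table under its middle; y along the card, x the card's normal, z up.
- card_tall_edge (a point): Middle of the tall card's top edge, 150 mm above the table.
- lantern: Small white table lantern with an amber glass, 72 mm across, 187 mm tall, loose, 0.7 kg, standing at one end of the tall card. Origin under its centre.
- speaker: Brown wooden loudspeaker box 85 x 75 x 180 mm (x, y, z), loose, 0.9 kg, standing at the other end of the tall card; about 150 mm are free between it and the lantern. Origin under its centre.
There are look-alikes about, which are no part of the job. Leave any blue or purple look-alike of the clip alone.

How it is judged (in metres and radians):
On the way:
1. the clip is squeezed open, off the wide card and clear of it (value of joint clip_jaw above 0.2 rad and contact force between clip and card_wide below 0.1 N and distance between clip and card_wide_edge above 0.08 m and contact force between the fingers and clip above 2 N), for 0.2 s.
At the end, for the whole second after the job is handed in: Fingers hold the clip (over 2 N) at rest, open beyond 0.35 rad; a jaw tip each side of the tall card, 5 mm or more from its mid-plane, within 20 mm of its middle, 6 to 35 mm below its top edge; pivot within 0.2 rad of the card's line; under 1 N on the card (value of joint clip_jaw above 0.35 rad and ((x of clip_tip_a in the frame of card_tall above 0.005 m and x of clip_tip_b in the frame of card_tall below -0.005 m) or (x of clip_tip_a in the frame of card_tall below -0.005 m and x of clip_tip_b in the frame of card_tall above 0.005 m)) and y of clip_tip_a in the frame of card_tall between -0.02 and 0.02 m and y of clip_tip_b in the frame of card_tall between -0.02 and 0.02 m and z of clip_tip_a in the frame of card_tall between 0.115 and 0.144 m and z of clip_tip_b in the frame of card_tall between 0.115 and 0.144 m and angle between the y axis of clip and the y axis of card_tall, either way round below 0.2 rad and contact force between the fingers and clip above 2 N and contact force between clip and card_tall below 1 N and linear speed of clip below 0.03 m/s); the arm keeps its last pose, push and grip.
It fails at once if the clip is dropped (its pivot sinks below 80 mm) (height (world z) of clip below 0.08 m).
It fails at once if the lantern or the speaker is pushed more than 20 mm or tipped (distance of any of lantern, speaker from where it was at the start of the episode above 0.02 m or angle between any of lantern, speaker's own z axis and vertical above 0.3 rad).
It also fails if it takes over 43 s, if anything falls off the work surface, if the arm or the gripper's body presses on something with over 40 N, if the wrist force passes 120 N, or if a joint passes its speed limit or range.

### The arm

A 7-joint arm with a two-finger parallel gripper is mounted at the origin on the work surface. World frame = base frame: x ahead of the robot, y to its left, z up, the work surface at z = 0. Lengths are in mm, angles in rad, forces in N, time in s.
With the tool pointing down it reaches from about 425 to 950 mm from the base axis. Payload 4.7 kg.
Tool frame: the origin (TCP) lies at the very end of the fingers, on their centre line; the grasp point (between the pads) lies 19 mm behind it (robot.grip_point_offset is the distance from the TCP to the grasp point, in mm); x points along the fingers, z is the direction in which the jaws open and shut, and the axes are right-handed (so a half turn about x gives the same grasp; the last joint's range is limited). The gripper opens to 87 mm and grips with 3 to 60 N. Pads are 19 mm wide; open, the fingers measure 117 mm over their backs; the gripper's body (75 mm by 190 mm) begins 51 mm behind the grasp point.
Start: joints at [-1.256, 0.469, -0.049, 1.532, 0.024, 1.141, -0.082], TCP at [227.481, 635.533, 222.573] pointing down, gripper open.
Joint ranges: [-2.59, 2.59], [-0.33, 1.99], [-1.39, 1.29], [0.1, 2.45], [-1.04, 4.18], [0.21, 1.99], [-2.66, 2.66]. Speed limits (rad/s): [2.57, 2.57, 3.14, 3.14, 3.14, 3.14, 3.14].

### API

Orientations are given as a 3x3 rotation matrix whose columns are the frame's x, y, z axes.
In Python, from workcell import robot gives the robot as it stands. The module is installed in compiled form; this text tells all that it offers.
- The arm moves only by the shell command python3 -m jog 'ROWS' [OPENING]. ROWS is JSON, a list of rows, each a list of 4 numbers: the shift along the tool's x, y, z in mm, then the turn about the tool's x in degrees. A call has 1 to 20 rows; each row is the pose to reach, as a shift and turn from the pose commanded when the call began, along the tool's axes at that moment; what a row does not reach only later rows make up. A row lasts 1/10 s, in which the tool goes at most 50 mm and 8.59 degrees, less where a joint would pass 70% of its speed; a pose out of reach is approached as far as the arm can. A call with a gripper value outside its range is refused whole. OPENING is the finger opening in mm, from 0 to 87, set as the call begins (- or left out, the last holds). The fingers move at their own pace and stop on an object; the grip force is fixed at half the most. Time passes only in rows, so rows that repeat a pose let the fingers close. It gives the time, the measured TCP pose, the force and the opening at its end, in the units of the state.
- robot.get_obs(): the state, without advancing time (a new reading comes with each control period).
- robot.snapshot(name): name is "scene" or "side" or "wrist"; returns a dict with "image" (420x560x3 uint8, blue, green, red), "z_map" (420x560 float32, mm along the optical axis (not along the pixel's ray), 0 where there is no reading), "fov_y" (degrees; the focal length in pixels is half the picture's height over the tangent of half this angle, whatever the lens; pixels are square), "cx", "cy" (the principal point, pixels), "rvec" (rotation vector, rad) and "tvec" (3), from world to camera coordinates, as OpenCV has them. Camera axes: x right, y down, z forward; pixel columns grow to the right and rows downward; lengths in mm; the calibration is good to about 2 mm. A picture is of the moment at which its call begins.
- robot.hand_in(): hands the job in, once; it reports no verdict.
The state is a dict: "time": time; "joints": joint angles; "joint_velocities": joint speeds; "effort": joint torques, N m; "tool_pos": TCP position; "ee_rot": TCP orientation; "force": force on the tool from outside, world axes, zero at the start; "torque": the same for the moment, N m; "opening": finger opening in mm.
Only numpy, scipy, OpenCV 4.12 (cv2) and the standard library are available. Lean on these libraries where they do the work, as an engineer would, in place of code of your own. Each camera call takes 0.05 s, during which the arm holds its last target.

## Working session

There is one attempt and no reset: what is moved stays moved. The work goes in short steps, Python scripts to look and compute and a shell command to move; the robot and the scene stay as the last step left them, time stands still between calls to the robot, and variables do not carry over. Pictures are saved under pics/ and viewed, and the job is handed in when it is done.

```bash
mkdir -p pics; cat > h.py <<'E'
import numpy as np,cv2
from workcell import robot
def snap(n,f):
    s=robot.snapshot(n); cv2.imwrite('pics/'+f,s['image']); np.savez('pics/'+f[:-4],**{k:v for k,v in s.items()})
    return s
def world(s,u,v,z=None):
    f=s['image'].shape[0]/2/np.tan(np.radians(s['fov_y'])/2)
    R=cv2.Rodrigues(np.array(s['rvec'],float))[0]; t=np.array(s['tvec'],float).ravel()
    d=np.array([(u-s['cx'])/f,(v-s['cy'])/f,1.]); c=-R.T@t
    w=R.T@d
    if z is not None: return c+w*(z-c[2])/w[2]
    return c+w*s['z_map'][int(round(v)),int(round(u))]
E
python3 - <<'E'
from h import *
np.set_printoptions(precision=3,suppress=True)
for n in ['scene','side','wrist']:
    s=snap(n,n+'0.png'); R=cv2.Rodrigues(np.array(s['rvec'],float))[0]
    print(n,s['fov_y'],s['cx'],s['cy'],-R.T@np.array(s['tvec']).ravel(),R[2])
o=robot.get_obs();print(o)
E
```

```text
scene 42.60308717760633 272.1815992233457 203.41051940458073 [1181.83  -674.032 1160.01 ] [-0.449  0.488 -0.748]
side 47.276952047092756 267.9740774202119 200.54482150698115 [  82.572 -628.708  833.196] [ 0.437  0.595 -0.674]
wrist 61.72135893240454 282.56534738896755 209.99794850967427 [157.485 659.985 383.164] [ 0.257 -0.094 -0.962]
{'time': 0.15, 'joints': array([-1.256,  0.469, -0.049,  1.533,  0.024,  1.141, -0.082]), 'joint_velocities': array([ 0.001, -0.004,  0.   , -0.004,  0.001, -0.   ,  0.001]), 'effort': array([  0.001, -50.843,  -0.081, -23.642,  -0.061,   0.036,   0.   ]), 'tool_pos': array([227.357, 635.077, 221.743]), 'ee_rot': array([[-0.   , -0.941,  0.337],
       [-0.001,  0.337,  0.941],
       [-1.   , -0.   , -0.001]]), 'force': array([-0.282,  0.985, -0.061]), 'torque': array([ 0.007, -0.046, -0.102]), 'opening': 86.90279403384523}
```

View pics/scene0.png

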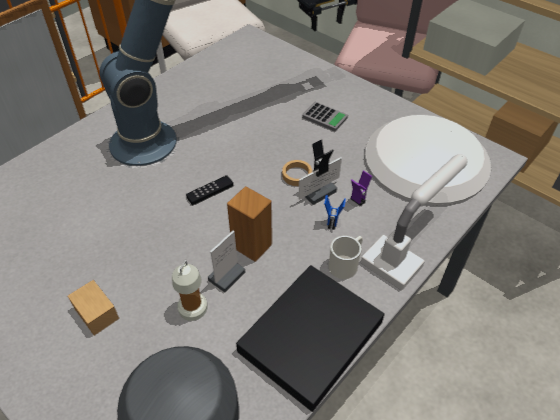

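View pics/side0.png

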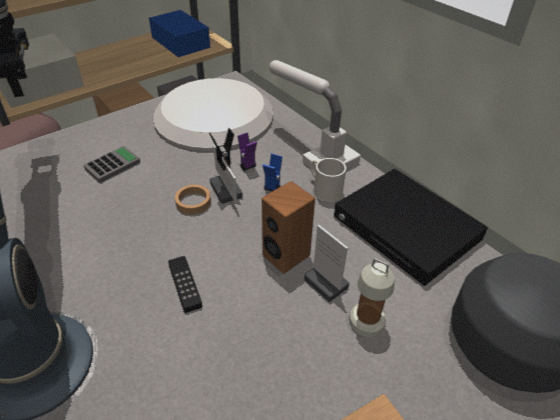

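View pics/wrist0.png

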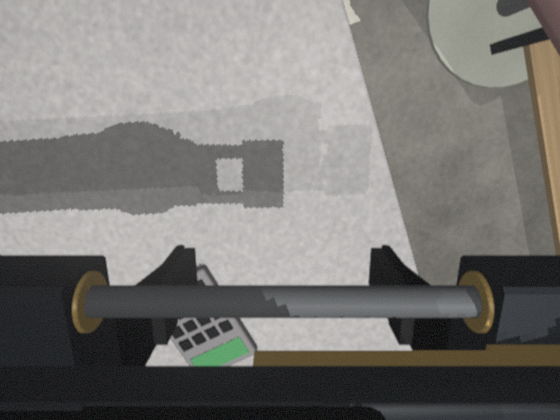

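Candidates for the clip in the scene view are black (320,157), blue (334,212) and purple (361,188). In the side view they are black (225,148), purple (247,150) and blue (272,172). I choose the black one because it sits on the wide low card. I'll check that in a close crop.

```bash
python3 - <<'E'
from h import *
a=cv2.imread('pics/scene0.png')[130:220,280:380]; b=cv2.imread('pics/side0.png')[115:215,180:290]
c=cv2.imread('pics/scene0.png')[180:325,160:280]; d=cv2.imread('pics/side0.png')[175:345,250:400]
f=lambda i:cv2.resize(i,(400,300),interpolation=cv2.INTER_CUBIC)
cv2.imwrite('pics/crop0.png',np.vstack([np.hstack([f(a),f(b)]),np.hstack([f(c),f(d)])]))
E
```

```text
(no output)
```

View pics/crop0.png

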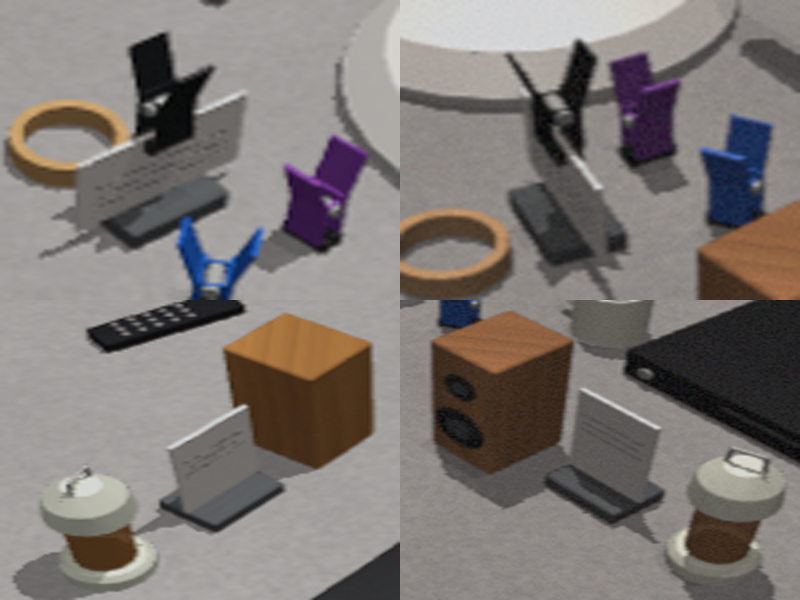

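```bash
python3 - <<'E'
from h import *
np.set_printoptions(precision=1,suppress=True)
def cloud(n):
    s=dict(np.load('pics/%s0.npz'%n)); 
    f=210/np.tan(np.radians(s['fov_y'])/2); R=cv2.Rodrigues(s['rvec'])[0]; t=s['tvec'].ravel()
    v,u=np.mgrid[:420,:560]; Z=s['z_map']
    P=np.stack([(u-s['cx'])/f*Z,(v-s['cy'])/f*Z,Z],-1)
    return s,(P-t)@R
for n,wb,tb in [('scene',(296,345,155,205),(205,240,228,280)),('side',(205,245,150,205),(305,352,222,290))]:
    s,W=cloud(n); hsv=cv2.cvtColor(s['image'],cv2.COLOR_BGR2HSV)
    for nm,b,h,off in [('wide',wb,100,0),('tall',tb,150,0)]:
        sl=(slice(b[2],b[3]),slice(b[0],b[1]))
        w=W[sl].reshape(-1,3); z=s['z_map'][sl].ravel(); H=hsv[sl].reshape(-1,3)
        m=(z>0)&(w[:,2]>35)&(w[:,2]<h+8)&(H[:,2]>110)&(H[:,1]<50)
        q=w[m]
        vx,vy,x0,y0=cv2.fitLine(q[:,:2].astype(np.float32),cv2.DIST_HUBER,0,.01,.01).ravel()
        p=(q[:,:2]-[x0,y0])@[vx,vy]; lo,hi=np.percentile(p,[.5,99.5])
        print(n,nm,m.sum(),'dir',np.degrees(np.arctan2(vy,vx)),'ends',np.array([x0+lo*vx,y0+lo*vy,x0+hi*vx,y0+hi*vy]),hi-lo,'z',q[:,2].max(), 'mid',x0+(lo+hi)/2*vx,y0+(lo+hi)/2*vy)
# top-edge corner rays
sc=dict(np.load('pics/scene0.npz')); sd=dict(np.load('pics/side0.npz'))
for s,l in [(sc,[(298.8,179.5,100),(341.5,157.9,100),(211,248.6,150),(235,231.,150)]),(sd,[(317.5,227,150),(348,263,150)])]:
    for u,v,z in l: print(u,v,world(s,u,v,z))
for n,b in [('scene',(308,335,138,180)),('side',(205,238,125,175))]:
    s,W=cloud(n); hsv=cv2.cvtColor(s['image'],cv2.COLOR_BGR2HSV)
    sl=(slice(b[2],b[3]),slice(b[0],b[1])); w=W[sl].reshape(-1,3);H=hsv[sl].reshape(-1,3);z=s['z_map'][sl].ravel()
    q=w[(z>0)&(w[:,2]>105)&(H[:,2]<90)]
    print(n,'clip',len(q),np.median(q,0),q.min(0),q.max(0)); 
    for lo in range(105,185,10):
        k=q[(q[:,2]>=lo)&(q[:,2]<lo+10)]
        if len(k): print(lo,len(k),k.mean(0),k.min(0),k.max(0))
E
```

```text
scene wide 82 dir 77.501854 ends [543.3 132.8 575.7 279. ] 149.74863886731586 z 104.21382640105628 mid 559.5289915617176 205.94834441601373
scene tall 573 dir -86.70423 ends [ 566.2 -136.8  571.  -221.1] 84.51338468593406 z 155.19294169036488 mid 568.5947313870976 -178.96029508943403
side wide 42 dir 78.52443 ends [540.7 132.4 572.  286.5] 157.18586170251695 z 102.92293572345935 mid 556.3804701927561 209.4436562363645
side tall 108 dir -85.75566 ends [ 561.2 -140.3  567.1 -220.3] 80.23517896990676 z 153.41107409487745 mid 564.1535815981399 -180.32887913694216
298.8 179.5 [541.3 131.5 100. ]
341.5 157.9 [576.6 277.3 100. ]
211 248.6 [ 563.6 -214.3  150. ]
235 231.0 [ 568.4 -139.6  150. ]
317.5 227 [ 559.  -146.7  150. ]
348 263 [ 543.5 -250.9  150. ]
scene clip 357 [550.3 202.7 148.2] [525.1 183.  105. ] [587.6 225.4 184.8]
105 39 [561.7 199.5 110.2] [540.4 184.3 105. ] [574.2 218.3 114.7]
115 27 [567.1 198.6 120.1] [544.9 186.1 115. ] [574.8 217.3 124.8]
125 50 [561.7 199.4 130.4] [546.5 186.2 125.3] [574.4 217.9 134.8]
135 44 [554.9 205.5 140.1] [538.9 188.3 135.3] [576.8 222.4 144.
[... 180 characters left out ...]
.4] [584.3 225.4 174.9]
175 42 [555.4 205.1 179.8] [531.9 187.8 175.7] [587.6 223.7 184.8]
side clip 296 [562.7 195.4 142.2] [526.3 185.1 105. ] [582.7 224.9 182.6]
105 30 [551.4 199.1 110.5] [539.1 185.7 105. ] [565.4 220.9 114.9]
115 28 [549.5 198.3 120.3] [540.6 187.5 115. ] [565.2 220.5 124.8]
125 51 [552.4 198.  130.4] [541.4 186.6 125.1] [568.4 224.9 135. ]
135 51 [557.  199.6 139.8] [537.3 186.3 135.2] [569.6 219.7 144.9]
145 35 [563.6 197.8 149.9] [536.3 185.9 145.1] [572.3 213.5 154.9]
155 32 [565.  196.5 160.5] [533.4 186.  156. ] [576.1 213.5 164.9]
165 31 [568.1 198.1 170.2] [529.4 185.1 165.3] [580.6 212.8 174.4]
175 38 [560.7 199.3 179.3] [526.3 186.1 175.2] [582.7 220.7 182.6]
```

The crop confirms the black clip sits on the wide card, with the tall card between the speaker and lantern. The clip's grip axis is near (557, 204.5), with its x axis at -12.3°. Before moving I'll check for tall obstacles nearby.

```bash
python3 - <<'E'
from h import *
np.set_printoptions(precision=0,suppress=True)
for n in ['scene','side']:
    s=dict(np.load('pics/%s0.npz'%n)); 
    f=210/np.tan(np.radians(s['fov_y'])/2); R=cv2.Rodrigues(s['rvec'])[0]; t=s['tvec'].ravel()
    v,u=np.mgrid[:420,:560]; Z=s['z_map']
    W=(np.stack([(u-s['cx'])/f*Z,(v-s['cy'])/f*Z,Z],-1)-t)@R
    m=(Z>0)&(W[...,2]>150)&(W[...,2]<500)&(W[...,0]>300)&(W[...,0]<900)&(abs(W[...,1])<600)
    k,l,st,c=cv2.connectedComponentsWithStats(m.astype(np.uint8))
    for i in range(1,k):
        q=W[l==i]
        if len(q)>12: print(n,c[i],q.min(0),q.max(0))
    for nm,pos in [('d',None)]:
        pass
o=robot.get_obs();R=o['ee_rot'];print((R.T@(np.array([557,204.5,225])-o['tool_pos'])))
E
```

```text
scene [318. 147.] [525. 193. 150.] [549. 230. 184.]
scene [327. 155.] [572. 183. 151.] [590. 220. 185.]
scene [431. 189.] [842. 115. 150.] [882. 406. 233.]
scene [249. 206.] [ 502. -109.  150.] [594. -28. 187.]
scene [230. 234.] [ 564. -174.  151.] [ 570. -142.  155.]
scene [185. 273.] [ 545. -329.  150.] [ 599. -276.  191.]
scene [175. 387.] [ 666. -589.  150.] [ 855. -402.  182.]
side [308.  84.] [833. 116. 150.] [874. 400. 233.]
side [229. 137.] [565. 185. 151.] [585. 219. 183.]
side [213. 140.] [526. 193. 150.] [541. 229. 182.]
side [287. 203.] [ 499. -109.  150.] [589. -26. 184.]
side [340. 243.] [ 564. -221.  150.] [ 569. -187.  153.]
side [525. 294.] [ 662. -572.  150.] [ 846. -404.  178.]
side [377. 273.] [ 538. -331.  150.] [ 592. -274.  190.]
[  -3. -455. -294.]
```

```bash
python3 -m jog '[[0,-30,-19,7],[0,-60,-38,14],[0,-90,-57,21],[0,-120,-76,28],[0,-150,-96,35],[0,-180,-115,42],[0,-210,-134,49],[0,-240,-153,56],[0,-270,-173,63],[0,-300,-192,70],[0,-330,-211,76],[0,-360,-230,80],[0,-390,-250,82.6],[0,-415,-268,82.6],[0,-435,-281,82.6],[0,-450,-291,82.6],[-3,-455,-294,82.6],[-3,-455,-294,82.6],[-3,-455,-294,82.6],[-3,-455,-294,82.6]]' 87
```

```text
time: 2.15
tool_pos: [555.9, 206.9, 225.4]
ee_rot: [[-0.001, 0.211, 0.978], [0.001, 0.978, -0.211], [-1.0, 0.001, -0.001]]
force: [0.0, 0.9, 0.3]
opening: 87.2
```

```bash
python3 - <<'E'
from h import *
snap('wrist','wrist1.png');snap('side','side1.png')
E
```

```text
(no output)
```

View pics/wrist1.png

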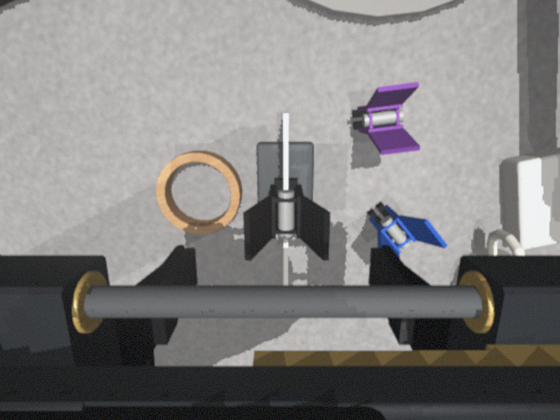

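View pics/side1.png

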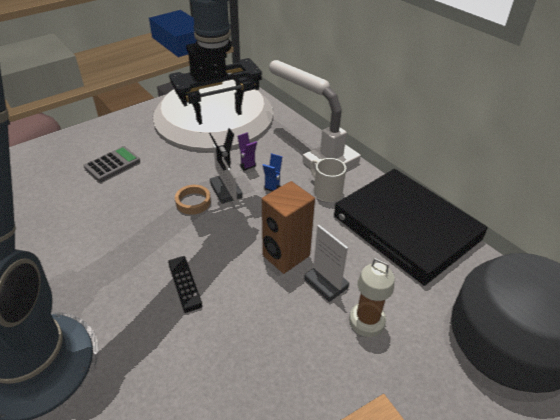

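The wrist view shows the black clip at (287,215), its card vertical at column 286, and the handle tops at columns 245 and 329. The yaw is aligned and the clip sits about 2.5 mm toward +z. I'll measure that in the tool frame.

```bash
python3 - <<'E'
from h import *
np.set_printoptions(precision=1,suppress=True)
s=dict(np.load('pics/wrist1.npz')); o=robot.get_obs();R=o['ee_rot'];p=o['tool_pos']
f=210/np.tan(np.radians(s['fov_y'])/2)
for u,v,z in [(245,256,180),(329,256,180),(245,205,180),(329,205,180),(278,212,133),(296,212,133),(287,195,133),(287,232,133),(286,115,100),(286,175,100)]:
    w=world(s,u,v,z); print(u,v,w,R.T@(w-p),world(s,u,v))
E
```

```text
245 256 [530.2 197.3 180. ] [ 45.5 -14.5 -23.4] [529.9 196.7 178.5]
329 256 [582.4 186.1 180. ] [ 45.4 -14.4  30. ] [590.9 105.2   0.8]
245 205 [538.2 230.  180. ] [ 45.5  19.1 -22.4] [507.9 186.3  -2.1]
329 205 [588.3 219.2 180. ] [45.4 19.2 28.8] [602.  166.3  -1.5]
278 212 [553.4 208.2 133. ] [92.4  1.  -3. ] [553.3 207.8 131.6]
296 212 [566.6 205.3 133. ] [92.4  1.1 10.6] [566.5 204.  128.3]
287 195 [562.7 219.6 133. ] [92.4 14.2  3.7] [562.8 220.2 135.5]
287 232 [556.7 191.2 133. ] [ 92.4 -14.9   3.9] [556.8 191.5 133.8]
286 115 [574.  275.4 100. ] [125.5  71.1   3.1] [574.1 275.4  99.6]
286 175 [564.1 228.6 100. ] [125.4  23.3   3.2] [564.1 228.7 100.5]
```

```bash
python3 -m jog '[[5,0.5,3,0],[15,0.5,3,0],[27,0.5,3,0],[39,0.5,3,0],[51,0.5,3,0],[61,0.5,3,0],[69,0.5,3,0],[75,0.5,3,0],[78,0.5,3,0],[78,0.5,3,0],[78,0.5,3,0]]' && python3 - <<'E'
from h import *
snap('wrist','wrist2.png');snap('side','side2.png')
E
```

```text
time: 3.35
tool_pos: [560.1, 205.3, 147.9]
ee_rot: [[0.001, 0.213, 0.977], [0.0, 0.977, -0.213], [-1.0, 0.001, 0.001]]
force: [-0.5, -0.8, -0.2]
opening: 86.8
```

View pics/wrist2.png

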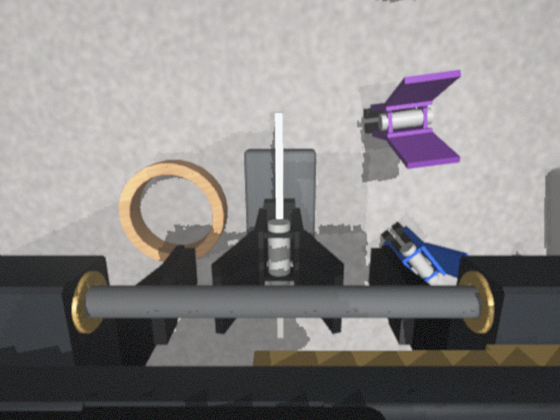

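The wrist view shows both handles, at columns 214 and 343, between the fingers at 192 and 372. The clip is about 1 mm toward -z. I'll shift by that much and squeeze.

```bash
python3 -m jog '[[0,0,-1,0],[0,0,-1,0]]' && python3 -m jog '[[0,0,0,0],[0,0,0,0],[0,0,0,0],[0,0,0,0],[0,0,0,0],[0,0,0,0],[0,0,0,0],[0,0,0,0],[0,0,0,0],[0,0,0,0],[0,0,0,0],[0,0,0,0]]' 0 && python3 - <<'E'
from h import *
snap('wrist','wrist3.png');s=snap('side','side3.png')
cv2.imwrite('pics/side3c.png',cv2.resize(s['image'][80:220,150:300],(643,600),interpolation=cv2.INTER_CUBIC))
E
```

```text
time: 3.65
tool_pos: [558.8, 205.6, 147.8]
ee_rot: [[0.0, 0.213, 0.977], [0.0, 0.977, -0.213], [-1.0, 0.0, 0.0]]
force: [0.3, -0.2, -0.5]
opening: 87.3
time: 4.85
tool_pos: [558.8, 205.5, 147.5]
ee_rot: [[-0.0, 0.213, 0.977], [0.0, 0.977, -0.213], [-1.0, 0.0, -0.0]]
force: [1.0, -0.4, -0.7]
opening: 21.5
```

View pics/wrist3.png

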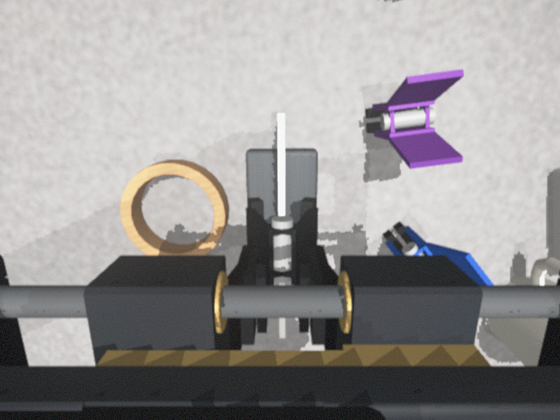

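View pics/side3c.png

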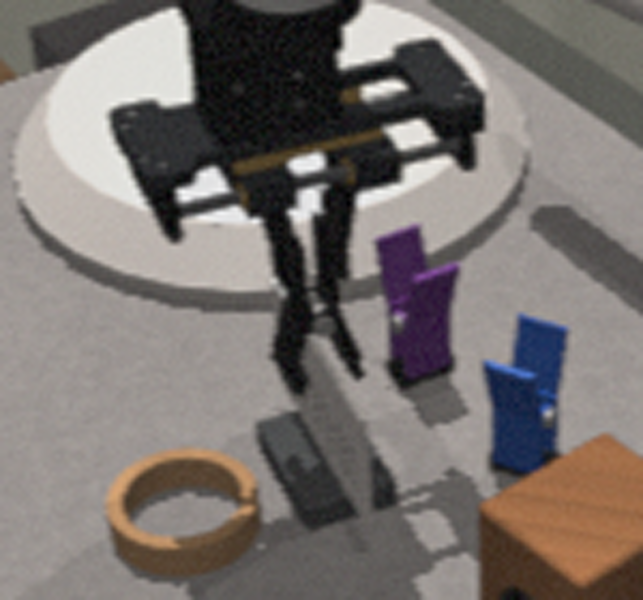

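The fingers stopped at 21.5 mm, so the clip is on its stop. The side crop shows the jaws gaping on both sides of the card. I'll lift straight up.

```bash
python3 -m jog '[[-3,0,0,0],[-8,0,0,0],[-15,0,0,0],[-23,0,0,0],[-32,0,0,0],[-42,0,0,0],[-53,0,0,0],[-65,0,0,0],[-78,0,0,0],[-90,0,0,0],[-102,0,0,0],[-114,0,0,0],[-125,0,0,0],[-134,0,0,0],[-141,0,0,0],[-146,0,0,0],[-150,0,0,0],[-150,0,0,0],[-150,0,0,0],[-150,0,0,0]]' && python3 - <<'E'
from h import *
np.set_printoptions(precision=2,suppress=True)
o=robot.get_obs();R=o['ee_rot'];print(o['joints'],R.T@(np.array([566.5,-179,298])-o['tool_pos']),np.degrees(np.arctan2(R[1,2],R[0,2])))
snap('wrist','wrist4.png');s=snap('side','side4.png')
cv2.imwrite('pics/side4c.png',cv2.resize(s['image'][20:220,130:300],(510,600),interpolation=cv2.INTER_CUBIC))
E
```

```text
time: 6.95
tool_pos: [558.6, 205.4, 297.0]
ee_rot: [[-0.001, 0.213, 0.977], [-0.0, 0.977, -0.213], [-1.0, -0.001, -0.001]]
force: [-0.7, -0.6, -0.6]
opening: 21.7
[-0.75  0.29  0.42  1.65 -0.13  1.23 -0.52] [  -0.85 -373.86   89.61] -12.298271885691515
```

View pics/side4c.png

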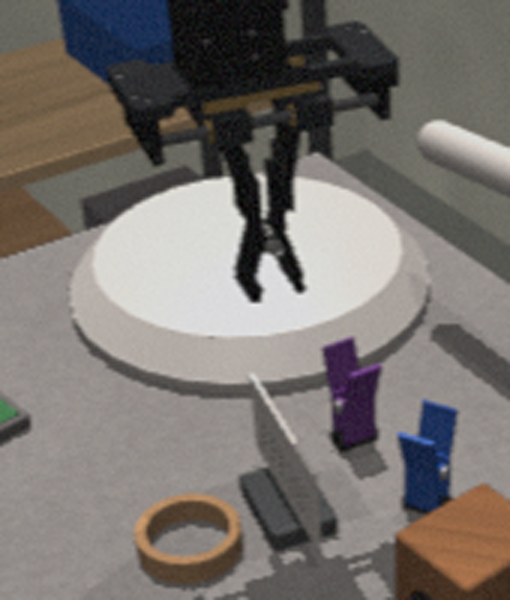

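View pics/wrist4.png

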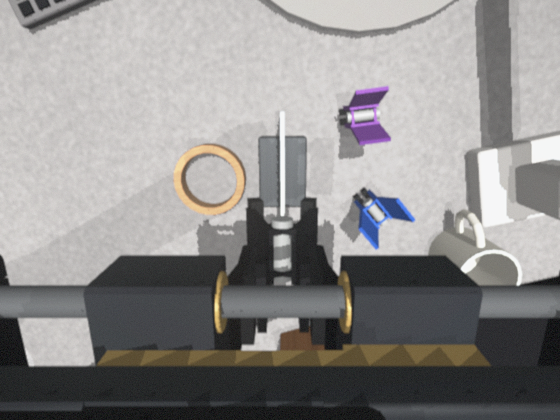

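The clip is held open clear of the card, with the gripper at 21.7 mm. Next I'll carry it over the tall card at this height and turn it -16°.

```bash
python3 -m jog '[[0,-6,1,0],[0,-18,4,-1],[0,-36,9,-2],[0,-60,14,-3],[0,-86,21,-4],[0,-113,27,-5],[0,-140,34,-6],[0,-167,40,-7],[0,-194,47,-8],[0,-221,53,-9],[0,-248,60,-10],[0,-275,66,-11],[0,-300,72,-12],[0,-323,78,-13],[0,-343,82,-14],[0,-358,86,-15],[0,-368,88,-16],[0,-374,90,-16],[0,-374,90,-16],[0,-374,90,-16]]' && python3 - <<'E'
from h import *
robot.get_obs()
snap('wrist','wrist5.png');s=snap('side','side5.png');s=snap('scene','scene5.png')
E
```

```text
time: 9.05
tool_pos: [567.1, -178.7, 297.4]
ee_rot: [[-0.0, -0.065, 0.998], [0.001, 0.998, 0.065], [-1.0, 0.001, -0.0]]
force: [0.1, 0.5, -1.3]
opening: 21.3
```

View pics/wrist5.png

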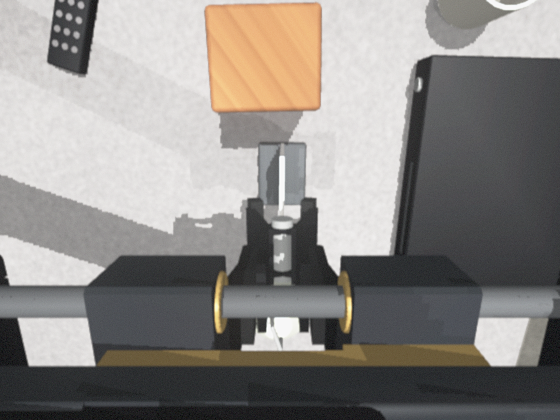

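View pics/side5.png

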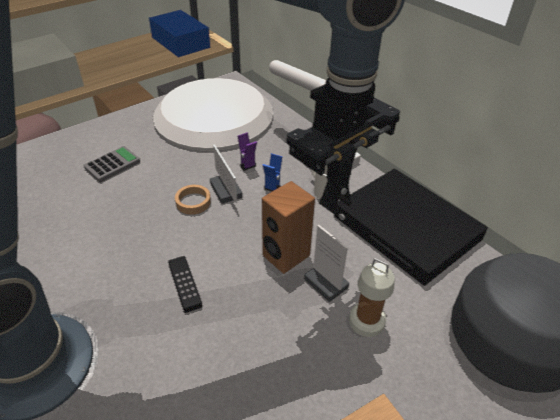

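View pics/scene5.png

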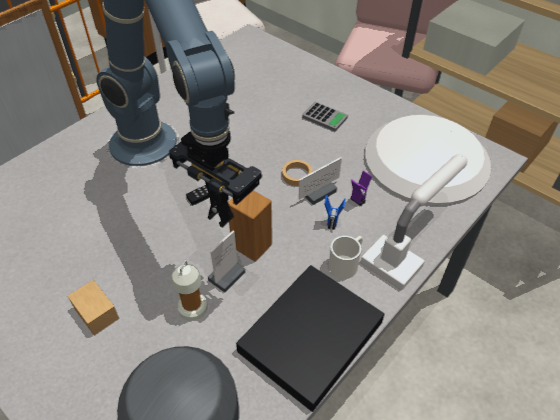

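In the wrist view the card's top edge is at column 282, vertical and under the clip. I'll measure it in the tool frame.

```bash
python3 - <<'E'
from h import *
np.set_printoptions(precision=1,suppress=True)
s=dict(np.load('pics/wrist5.npz')); o=robot.get_obs();R=o['ee_rot'];p=o['tool_pos'];im=s['image']
cv2.imwrite('pics/w5c.png',cv2.resize(im[130:300,220:350],(600,785)[:2] if 0 else (458,600),interpolation=cv2.INTER_CUBIC))
H=cv2.cvtColor(im,cv2.COLOR_BGR2GRAY)
for v in (146,150,160,175,190,200):
    r=H[v,262:303]; k=np.where(r>150)[0]+262
    if len(k): print(v,k.min(),k.max(), R.T@(world(s,k.mean(),v,150)-p))
for v in range(140,150): print(v,H[v,278:288])
# edges of clip in the same picture: pivot drum
for v in (225,240,255):
    r=H[v,262:303]; k=np.where(r>90)[0]+262; print('pivot',v,k.min(),k.max(), R.T@(world(s,(k.min()+k.max())/2,v,275)-p))
E
```

```text
146 263 302 [147.5  43.9   2.6]
150 262 302 [147.5  40.4  -0.2]
160 262 302 [147.5  31.7  -0.5]
175 263 302 [147.5  18.4   2.4]
190 279 301 [147.5   4.8   3.7]
200 279 298 [147.4  -4.5   4.9]
140 [135 135 131 131 135 132 133 137 135 136]
141 [123 119 117 118 117 119 120 119 118 123]
142 [ 94  94  98 110 110 109 100  96  94  99]
143 [ 90  91 102 135 139 133 105  85  85  86]
144 [109 116 123 158 167 162 132 114 100 105]
145 [129 134 138 163 176 167 151 137 126 130]
146 [125 127 142 165 173 168 155 144 148 148]
147 [116 112 140 163 171 169 155 149 151 154]
148 [110 104 139 169 171 168 155 148 152 153]
149 [103 107 148 168 175 169 155 150 151 149]
pivot 225 271 293 [22.5 13.   0.2]
pivot 240 273 290 [22.5  4.2 -0.1]
pivot 255 273 290 [22.4 -4.8 -0.1]
```

View pics/w5c.png

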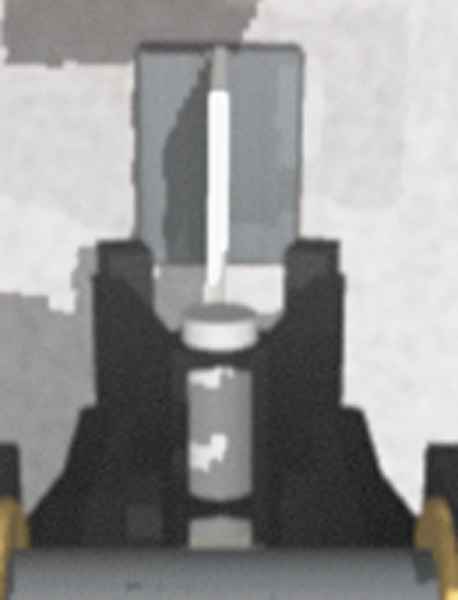

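The card's mid-plane is within 0.5 mm of the clip's pivot in tool z. Its middle is about 2-4 mm toward -y. I'll come down partway and check.

```bash
python3 -m jog '[[3,-1,0,0],[9,-2,0,0],[18,-2,0,0],[28,-2,0,0],[38,-2,0,0],[48,-2,0,0],[58,-2,0,0],[68,-2,0,0],[77,-2,0,0],[84,-2,0,0],[88,-2,0,0],[90,-2,0,0],[90,-2,0,0],[90,-2,0,0]]' && python3 - <<'E'
from h import *
f=lambda i:cv2.resize(i,(400,600),interpolation=cv2.INTER_CUBIC)
w=snap('wrist','wrist6.png');a=snap('side','side6.png');b=snap('scene','scene6.png')
cv2.imwrite('pics/c6.png',np.hstack([f(a['image'][170:320,290:390]),f(b['image'][170:320,170:270])]))
E
```

```text
time: 10.6
tool_pos: [567.5, -181.3, 207.9]
ee_rot: [[0.001, -0.065, 0.998], [-0.0, 0.998, 0.065], [-1.0, -0.0, 0.001]]
force: [0.6, 0.6, -0.7]
opening: 21.3
```

View pics/c6.png

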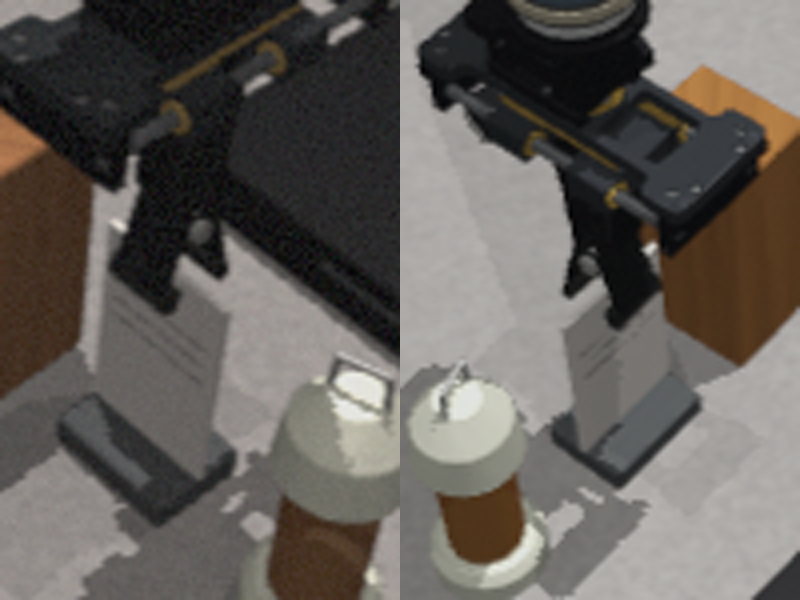

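View pics/wrist6.png

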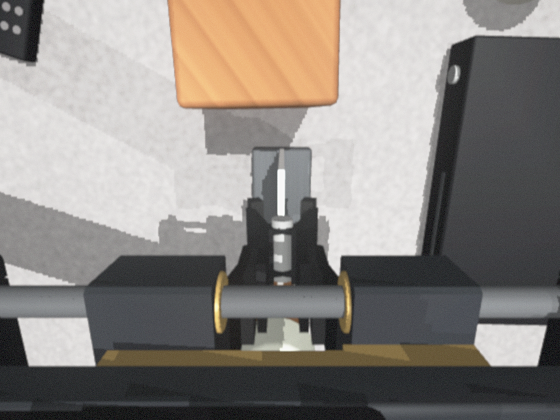

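Both views show the open jaws above the card's middle, with the lantern and speaker untouched. The pivot ends are visible at side (341,228) and scene (217.5,235.5), so I'll use them to get the pivot height.

```bash
python3 - <<'E'
from h import *
np.set_printoptions(precision=1,suppress=True)
Ps=[];uv=[]
for n,u,v in [('side',340.75,228),('scene',217.5,235.5)]:
    s=dict(np.load('pics/%s6.npz'%n)); print(world(s,u,v))
    f=210/np.tan(np.radians(s['fov_y'])/2);K=np.array([[f,0,s['cx']],[0,f,s['cy']],[0,0,1]])
    Ps.append(K@np.c_[cv2.Rodrigues(s['rvec'])[0],s['tvec'].ravel()]);uv.append([[u],[v]])
X=cv2.triangulatePoints(Ps[0],Ps[1],np.array(uv[0],float),np.array(uv[1],float));print('tri',(X[:3]/X[3]).ravel())
s=dict(np.load('pics/wrist6.npz'));H=cv2.cvtColor(s['image'],cv2.COLOR_BGR2GRAY)
o=robot.get_obs();R=o['ee_rot'];p=o['tool_pos']
for v in range(146,216,6): print(v,H[v,274:290])
print(R.T@(world(s,281.3,190,150)-p),R.T@(world(s,281.3,168,150)-p),R.T@(world(s,282,235,225)-p), world(s,282,240))
E
```

```text
[ 570.5 -197.3  181.9]
[ 571.5 -196.4  189.2]
tri [ 569.3 -196.2  184.4]
146 [115 111 110 113 107 109 109 106 111 112 110 111 110 111 113 129]
152 [140 138 122 120 124 137 161 172 170 164 147 143 146 146 145 146]
158 [106  96  89  89 114 158 168 170 168 166 153 141 145 147 148 145]
164 [ 92  93  91 100 130 164 171 168 169 166 151 144 144 145 143 145]
170 [ 93  92  91 166 249 250 249 249 249 250 232 165 141 144 143 142]
176 [ 94  93  92 192 253 248 247 247 247 249 244 177 141 138 141 142]
182 [ 90  92  91 195 253 248 247 247 248 250 235 161 138 139 138 142]
188 [ 95  93  94 192 253 248 247 247 248 250 235 160 139 138 137 138]
194 [ 93  89  91 193 253 248 247 247 248 250 232 154 138 135 138 137]
200 [ 94  92  91 192 253 248 247 247 248 251 223 116  93 101 127 137]
206 [ 93  87  89 192 253 248 247 247 248 252 213 105  95 122 132 137]
212 [ 90  85  87 189 254 249 247 247 248 252 214 105  85  98 126 130]
[57.9 25.2 -0.2] [57.9 39.3 -0.2] [-17.1  21.9   0.5] [ 567.4 -174.6  190.7]
```

That corrects a sign slip of mine. The pivot is at TCP-17, not TCP+17, so it now sits at about 185-190 mm and the tips are near 144 mm, level with the card's edge and centred. Another 16 mm down puts the tips at about 128 mm.

```bash
python3 -m jog '[[2,0,0,0],[4,0,0,0],[6,0,0,0],[8,0,0,0],[10,0,0,0],[12,0,0,0],[14,0,0,0],[16,0,0,0],[16,0,0,0],[16,0,0,0],[16,0,0,0],[16,0,0,0]]' && python3 - <<'E'
from h import *
f=lambda i:cv2.resize(i,(400,600),interpolation=cv2.INTER_CUBIC)
w=snap('wrist','wrist7.png');a=snap('side','side7.png');b=snap('scene','scene7.png')
cv2.imwrite('pics/c7.png',np.hstack([f(a['image'][190:310,300:380]),f(b['image'][190:310,180:260])]))
cv2.imwrite('pics/w7c.png',cv2.resize(w['image'][130:300,220:350],(458,600),interpolation=cv2.INTER_CUBIC))
E
```

```text
time: 11.95
tool_pos: [567.3, -181.2, 191.6]
ee_rot: [[0.0, -0.065, 0.998], [0.0, 0.998, 0.065], [-1.0, 0.0, 0.0]]
force: [-0.2, -1.1, -0.4]
opening: 22.3
```

View pics/c7.png

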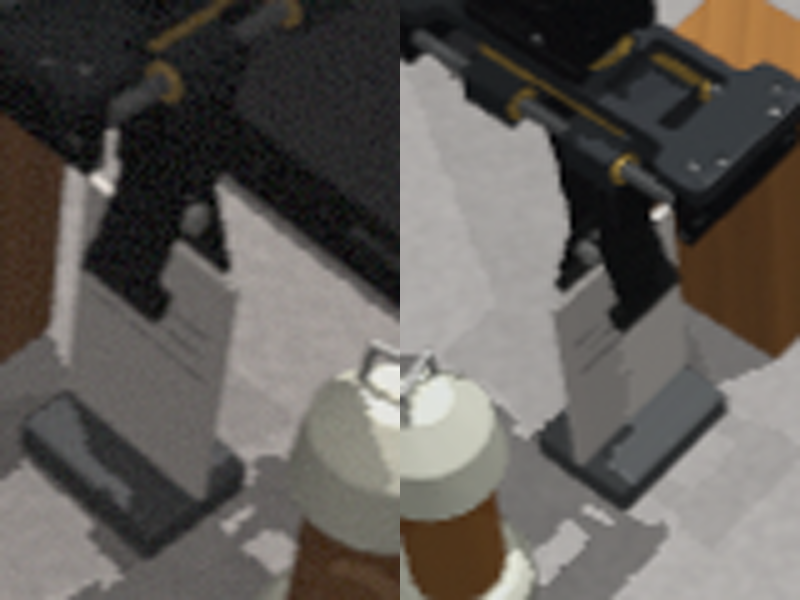

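View pics/w7c.png

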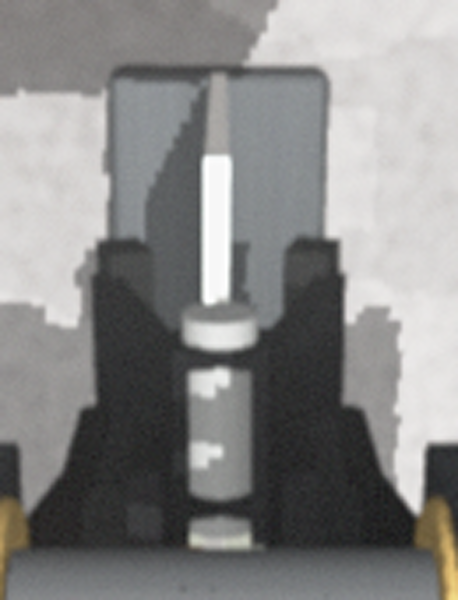

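```bash
python3 - <<'E'
from h import *
np.set_printoptions(precision=1,suppress=True)
a=dict(np.load('pics/side7.npz'));b=dict(np.load('pics/scene7.npz'));w=dict(np.load('pics/wrist7.npz'))
print('pivot end',world(a,339,233.6),world(b,217.3,240))
for dv in (-3,-2,-1): print('-x tip near corner',world(a,332,254+dv),'+x tip',world(b,224.5,256+dv))
print('+x tip far',world(b,234,246))
o=robot.get_obs();R=o['ee_rot'];p=o['tool_pos']
for u,v in [(263,200),(301,200)]: print('wrist jaw end',R.T@(world(w,u,v,135)-p),world(w,u-4 if u<280 else u+4,v+2))
print('card in tool',R.T@(world(w,281.4,190,150)-p),R.T@(world(w,281.4,174,150)-p))
for n in ('scene','side'):
    A=cv2.imread(f'pics/{n}0.png');B=cv2.imread(f'pics/{n}7.png')
    bx={'scene':(168,212,260,325),'side':(350,400,255,335)}[n]
    s=(slice(bx[2],bx[3]),slice(bx[0],bx[1]));r=cv2.phaseCorrelate(np.float32(cv2.cvtColor(A[s],6)),np.float32(cv2.cvtColor(B[s],6)));print(n,'lantern shift px',np.array(r[0]))
    bx={'scene':(255,275,200,262),'side':(262,312,215,270)}[n]
    s=(slice(bx[2],bx[3]),slice(bx[0],bx[1]));r=cv2.phaseCorrelate(np.float32(cv2.cvtColor(A[s],6)),np.float32(cv2.cvtColor(B[s],6)));print(n,'speaker',np.array(r[0]))
print(o['time'],o['force'],o['opening'],o['joint_velocities'])
E
```

```text
pivot end [  82.6 -628.7  833.2] [ 570.4 -197.8  172.7]
-x tip near corner [ 551.1 -200.8  132.7] +x tip [ 588.9 -196.4  137.4]
-x tip near corner [ 550.2 -202.   131.5] +x tip [ 590.3 -197.8  136.2]
-x tip near corner [ 550.4 -202.1  128.5] +x tip [ 592.3 -199.8  136.1]
+x tip far [ 587.4 -163.8  131.2]
wrist jaw end [ 56.6  18.9 -11.9] [ 551.8 -163.8  137.9]
wrist jaw end [56.6 18.9 12.5] [ 580.9 -161.8  138. ]
card in tool [41.6 28.9 -0. ] [41.6 38.4 -0. ]
scene lantern shift px [ 0.5 -0.1]
scene speaker [-0.1  0. ]
side lantern shift px [-0.1 -0.1]
side speaker [-0.1  0.1]
12.1 [-0.1  0.1 -0.6] 21.538736629848223 [-0.  0.  0. -0. -0.  0.  0.]
```

The tips are about 20 mm below the card's edge, centred, with no contact force and nothing disturbed. I'll hand in.

```bash
python3 - <<'E'
from h import *
print(robot.hand_in())
o=robot.get_obs();print(o['time'],o['tool_pos'],o['force'],o['opening'])
E
```

```text
the job is handed in; nothing more can be done
None
the job is handed in; nothing more can be done
```

I squeezed the black clip off the wide card, carried it over the speaker and lowered it over the tall card. I then handed in at about 12 s of the 43 s allowed, with the clip still held open; `hand_in` gives no verdict.

**Last checks before handing in:**
- **Grip:** the fingers stood at 21.5 mm, which puts the clip on its stop, fully open.
- **Position:** the jaw tips were at about 130 mm, roughly 20 mm below the card's edge. They were within about 2 mm of the card's middle, with one jaw about 12 mm either side of its mid-plane. Pivot and card both ran vertically in the wrist view.
- **Contact:** the wrist force was about 0.6 N, no more than its usual noise, and the arm was at rest.
- **Lantern and speaker:** neither moved more than half a pixel from the first pictures.

**Disagreements and slips:**
- **Camera spread:** height readings from the two fixed cameras differed by up to about 7 mm for the same point, and positions along and across the card by 3–5 mm. I used averages and the wrist view, all well inside the tolerances.
- **Failed reading:** one pivot reading from the side camera had no depth, so I ignored it.
- **Sign slip:** I had the pivot-to-fingertip offset the wrong way round when planning the descent. I caught it at the halfway check, with the jaw tips level with the card's edge and nothing touched.

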